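# Slide the valve-box hood aside and push the tagged valve handle shut

### The job

Push the white hood of the valve box to the left as far as it goes, so that the two valve handles come into view. Then shut the valve whose handle carries the round tag by pushing that handle over, away from you, right to its stop; leave the plain handle open. Use the fingers only to push and pick nothing up, leave the hood aside, and leave the vial, the tin and the specimen holder standing where they are.

Things in the scene. Friction and masses are not known exactly. Their poses are not given: they have to be found in the camera images.
- valve_box: Fixed gas valve box: grey base plate 80 (x) x 260 (y) x 12 mm; origin under its centre on the worktop, x away from the robot, y to its left, turned -0.11 to 0.12 rad. Right half (y -125 to -1 mm): two valves under the hood. Left half: rails and a copper pipe, where the hood goes. A fixed end plate 87 mm high stands at y = -127 mm; the rest is under 35 mm high.
- cover (a joint): Travel (m) of the white hood along the box's +y (left). 0 = over both valves (starts at 0 to 0.03), 0.122 = at its stop, wholly aside. About 2.5 N of friction; stays where left, cannot be lifted. Hood: 68 (x) x 124 (y) mm, flat top at z = 88 mm, walls 3 mm, reaching down to 14 mm; open at its right end so that it clears the handles.
- cover_rib (a point): Middle of the top edge of the push rib on the hood (moves with it): a bar 56 mm long (x), 6 mm thick (y), standing 15 mm above the hood's flat top; its top edge is at z = 103 mm. It is 10 mm right (-y) of the hood's middle; 49 mm of flat top lies to its right, then the end plate (1 mm lower): fingertips go there, just over the top, and push the rib to the left.
- tagged_valve: Fixed brass body (30 x 26 mm) of the marked valve; origin at x = 0, y = -89 or -33 mm of the box (the two valves change places between starts), 12 mm above the worktop, axes as the box. The handle's hinge is 18 mm above this origin (z = 30 mm), its axis along y.
- tagged_handle_tip (a point): Point on the marked handle, 45 mm from its hinge. This handle is a 7 mm steel rod that carries a flat round steel tag plate, 28 mm across and 5 mm thick, centred 38 mm from the hinge. Fully open it leans 0.45 rad towards the robot: this point is then at z = 70 mm, 20 mm nearer the robot than the hinge. Fully shut it leans as far the other way.
- tagged_handle (a joint): Angle (rad) of the marked handle: 0 = fully open, leaning towards the robot (-x); 0.90 = fully shut at its stop, leaning away (+x). Starts at 0 to 0.15. About 0.1 N m of friction (2 to 6 N, more the nearer to the hinge it is pushed); stays where it is left.
- plain_handle_tip (a point): Point on the other valve's handle, 45 mm from its hinge: like the marked one but without a tag, its end a plain round bar 10 mm thick, 50 mm long in all. It has the other of the two places, 56 mm beside the marked one.
- plain_handle (a joint): Angle (rad) of the plain handle, same meaning; 0 to 0.15 at the start, to be left there.
- stand_top (a point): Top of the fixed assembly stand's column, 274 mm above the worktop: an obstacle to the right of the box, fixed in place, between the robot's start and the work. The column is 20 mm thick; its parts reach about 70 mm nearer the robot and 60 mm to the right of this point, up to 200 mm high. Carry the gripper over it with fingertips above 300 mm, or round its front.
- vial: Loose clear sample vial with a white cap, 27 mm in diameter, 54 mm high, origin under its centre; stands in front of the box's left half.
- tin: Loose round white putty tin, 52 mm in diameter, 22 mm high, origin under its centre; stands in front of the valves.
- holder: Loose turned specimen holder, 24 mm in diameter, 40 mm high, origin under its centre; stands behind the box.

How it is judged:
By the outcome, as a careful person would: the job done as asked, in the order asked, and still so for the second after the job is handed in, with the robot touching nothing.
It also fails if it takes over 40 s, if anything falls off the work surface, if the arm or the gripper's body presses on something with over 40 N, if the wrist force passes 120 N, or if a joint passes its speed limit or range.

### The arm

A 7-joint arm with a two-finger parallel gripper is mounted at the origin on a cart in front of the work surface, level with it; the furniture and walls round the work are solid. World frame = base frame: x ahead of the robot, y to its left, z up, the work surface at z = 0. Lengths are in m, angles in rad, forces in N, time in s.
With the tool pointing down it reaches from about 0.425 to 0.925 m from the base axis. Payload 6.8 kg.
Tool frame: the origin (TCP) lies on the front face of the gripper's body, between the roots of the fingers; the fingertips stand 73 mm ahead of it and the grasp point (between the pads) lies 54 mm ahead of it (env.nose_length is the distance from the TCP to the fingertips, in m); z points along the fingers, y is the line along which they close (so a half turn about z gives the same grasp; the last joint's range is limited). The gripper opens to 85 mm and grips with 20 to 120 N. Pads are 22 mm wide; open, the fingers measure 114 mm over their backs; the gripper's body (76 mm by 85 mm) begins 54 mm behind the grasp point. The pads swing forward as they close: fully open they stand 13 mm farther back than shut.
Start: joints at [1.18, 0.477, 0.022, 1.555, -0.011, 1.109, -0.083], TCP at [0.188, -0.648, 0.304] pointing down, gripper open.
Joint ranges: [-2.96, 2.96], [-0.34, 2.1], [-1.41, 1.46], [0.24, 2.44], [-1.37, 4.51], [0.17, 1.92], [-2.96, 2.96]. Speed limits (rad/s): [2.39, 2.39, 3.14, 3.14, 3.14, 3.14, 3.14].

### API

Orientations are given as a unit quaternion [w, x, y, z].
In Python, from cell import env, kin, camera, calibration, job gives the robot as it stands. The module is installed in compiled form; this text tells all that it offers. Calls block until the motion is done:
- env.reach(position, orientation): joint-space move of the TCP to a pose.
- env.movel(position, velocity=0.15, rot=None, stop_force=None): straight line of the TCP; rot=None keeps the orientation; velocity is the mean speed in m/s. With stop_force (N) it stops when the force on the tool has changed by that much, and returns True; else False.
- env.goto_joints(angles): joint-space move.
- env.grip(opening, f_grip=None): finger opening in m; f_grip is the grip in N (None keeps the last); returns when the fingers have stopped.
- env.dwell(seconds).
- kin.inverse_kinematics(position, orientation): joint angles nearest the present ones, or None.
- env.get_state(): the state.
- camera(name): name is "scene" or "top" or "wrist"; returns (picture, depth): 420x560x3 uint8, blue, green, red; 420x560 float32, m along the optical axis (not along the pixel's ray), 0 where there is no reading.
- calibration(name): a dict with "fx", "fy", "cx", "cy" (pixels), "k1" (the pictures are not rectified: a ray, as slopes to the right and down, at radius r is drawn at 1 + k1 r^2 times it, then the intrinsics apply), "rvec" (rotation vector, rad) and "tvec" (3), from world to camera coordinates, as OpenCV has them. Camera axes: x right, y down, z forward; pixel columns grow to the right and rows downward; lengths in m; the calibration is good to about 2 mm. A picture is of the moment at which its call begins: read the wrist's pose just before it. calibration takes no time and is no camera call; for the wrist camera it gives the pose at the moment of the call.
A pose or a line that the arm cannot do raises env.PlanningError and nothing moves.
- job.job_done(): hands the job in; it is judged then, once.
The state is a dict: "time": time; "qpos": joint angles; "joint_velocities": joint speeds; "joint_torque": joint torques, N m; "tcp_pos": TCP position; "orientation": TCP orientation; "force": force on the tool from outside, world axes, zero at the start; "torque": the same for the moment, N m; "opening": finger opening in m; "gripper_force": force on a finger pad.
Only numpy, scipy, OpenCV 4.12 (cv2) and the standard library are available. Lean on these libraries where they do the work, as an engineer would, in place of code of your own. Each camera call takes 0.05 s, during which the arm holds its last target. There are 200 camera calls.

## Working session

There is one attempt and no reset: what is moved stays moved. The work goes in short steps, each a Python script; the robot and the scene stay as the last script left them, time stands still between calls to the robot, and variables do not carry over. Pictures are saved under pics/ and viewed, at most 10 in all, crops included, and the job is handed in when it is done.

```bash
mkdir -p pics; cat > h.py <<'E'
import numpy as np, cv2
from cell import env, kin, camera, calibration, job
def cast(name,uv,z,c=None):
    c=c or calibration(name); R=cv2.Rodrigues(np.array(c['rvec'],float))[0]; t=np.array(c['tvec'],float).ravel()
    d=np.array([(uv[0]-c['cx'])/c['fx'],(uv[1]-c['cy'])/c['fy']]); s=d.copy()
    for _ in range(20): s=d/(1+c['k1']*(s@s))
    r=R.T@np.array([s[0],s[1],1]); o=-R.T@t
    return o+r*(z-o[2])/r[2]
def cloud(name,dep,c=None):
    c=c or calibration(name); R=cv2.Rodrigues(np.array(c['rvec'],float))[0]; t=np.array(c['tvec'],float).ravel()
    v,u=np.mgrid[:dep.shape[0],:dep.shape[1]]
    d=np.stack([(u-c['cx'])/c['fx'],(v-c['cy'])/c['fy']],-1); s=d.copy()
    for _ in range(20): s=d/(1+c['k1']*(s**2).sum(-1,keepdims=True))
    p=np.dstack([s*dep[...,None],dep]); return (p-t)@R
E
python3 - <<'E'
from h import *
for n in ("scene","top"):
    p,d=camera(n); cv2.imwrite(f"pics/{n}0.png",p); np.save(f"pics/{n}0.npy",d)
    c=calibration(n); R=cv2.Rodrigues(np.array(c['rvec'],float))[0]; print(n,c,-R.T@np.array(c['tvec']).ravel(),(d>0).mean())
print(env.get_state()['orientation'],env.get_state()['time'])
E
```

```text
scene {'fx': 500.32114877558195, 'fy': 500.32114877558195, 'cx': 289.52607120193716, 'cy': 212.44234437349104, 'k1': 0.032278985484874116, 'rvec': array([ 1.32829946, -2.25426835,  0.9304799 ]), 'tvec': array([0.23205399, 0.43742482, 0.68603165])} [-0.0208476   0.29707193  0.79192335] 0.996016156462585
top {'fx': 542.904613844946, 'fy': 542.904613844946, 'cx': 281.8974486312365, 'cy': 213.14316462623705, 'k1': -0.11547211863874751, 'rvec': array([ 2.17319231, -2.13509638,  0.11989871]), 'tvec': array([-0.00557397,  0.50854295,  1.25687952])} [ 0.35305688 -0.01076702  1.30905616] 0.9958801020408163
[-7.74951144e-04  9.90014954e-01  1.40960122e-01 -1.83805992e-04] 0.1
```

View pics/top0.png

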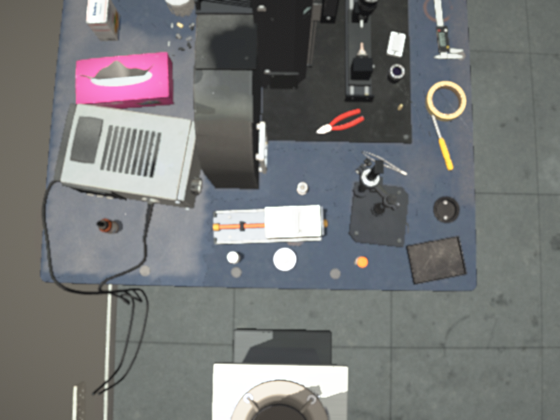

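View pics/scene0.png

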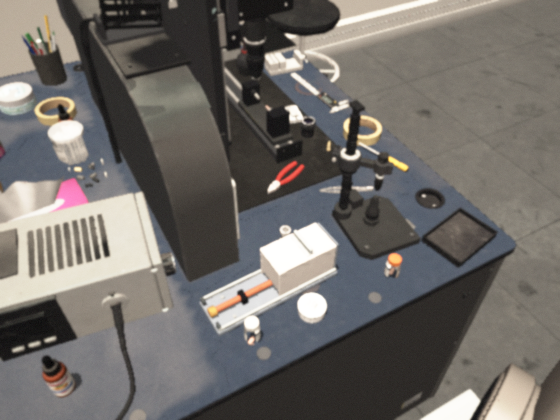

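Top view: the box spans about (214–327, 205–243), with the hood at (265–322, 207–238). The vial is at (233,257), the tin at (285,259), the holder at (302,187) and the stand column at about (370,178). The scene view agrees: hood at (298,258) with its rib on top, and a tall dark machine behind the box's left half.

```bash
python3 - <<'E'
from h import *
R={}
for n in ("top","scene"):
    d=np.load(f"pics/{n}0.npy"); P=cloud(n,d); im=cv2.imread(f"pics/{n}0.png")
    b=cast("top",(270,223),0.03); 
    reg=(abs(P[...,0]-b[0])<.10)&(abs(P[...,1]-b[1])<.19)
    for nm,lo,hi in (("hood",.080,.094),("rib",.097,.112),("plate",.006,.024)):
        m=(reg&(P[...,2]>lo)&(P[...,2]<hi)).astype(np.uint8)
        k,l,s,_=cv2.connectedComponentsWithStats(m)
        if k<2: print(n,nm,'none');continue
        i=1+s[1:,4].argmax(); q=P[l==i]; r=cv2.minAreaRect(q[:,:2].astype(np.float32)*1000)
        print(n,nm,len(q),np.round(r[0],1),np.round(r[1],1),round(r[2],1),'z',np.round(np.median(q[:,2]),4), np.round(cv2.boxPoints(r)).tolist())
    # tall things near
    for nm,lo in (("z>.12",.12),("z>.3",.3)):
        q=P[(P[...,2]>lo)&(P[...,0]>.35)&(P[...,0]<.8)&(abs(P[...,1])<.4)]
        if len(q): 
            for y in np.arange(-.4,.4,.05):
                s=q[(q[:,1]>=y)&(q[:,1]<y+.05)]
                if len(s)>3: print(nm,round(y,2),len(s),'x',s[:,0].min().round(3),s[:,0].max().round(3),'zmax',s[:,2].max().round(3))
for nm,uv,z in (("vial",(233,257),.054),("tin",(285,259),.022),("holder",(302,187),.04)): print(nm,cast("top",uv,z).round(3))
im=cv2.imread("pics/top0.png")[150:285,190:430]; cv2.imwrite("pics/topc.png",cv2.resize(im,None,fx=3.3,fy=3.3,interpolation=cv2.INTER_CUBIC))
E
```

```text
top hood 1615 [483.6 -23.5] [ 68.8 130.6] 3.1 z 0.0878 [[446.0, 40.0], [453.0, -91.0], [521.0, -87.0], [514.0, 44.0]]
top rib 166 [548.1 202.5] [22.8 62.9] 79.9 z 0.1035 [[515.0, 197.0], [577.0, 186.0], [581.0, 208.0], [519.0, 219.0]]
top plate 911 [460.2  37.8] [ 41.  257.2] 3.0 z 0.0129 [[433.0, 165.0], [447.0, -92.0], [488.0, -90.0], [474.0, 167.0]]
z>.12 -0.25 290 x 0.503 0.574 zmax 0.203
z>.12 -0.2 619 x 0.542 0.613 zmax 0.299
z>.12 -0.05 969 x 0.353 0.353 zmax 1.309
z>.12 -0.0 171 x 0.604 0.689 zmax 0.183
z>.12 0.05 3772 x 0.57 0.8 zmax 0.365
z>.12 0.1 3767 x 0.569 0.8 zmax 0.368
z>.12 0.15 1496 x 0.569 0.8 zmax 0.369
z>.12 0.2 1817 x 0.516 0.707 zmax 0.157
z>.12 0.25 1872 x 0.521 0.712 zmax 0.159
z>.12 0.3 1843 x 0.528 0.72 zmax 0.16
z>.12 0.35 1853 x 0.533 0.729 zmax 0.159
z>.3 -0.05 969 x 0.353 0.353 zmax 1.309
z>.3 0.05 2325 x 0.619 0.8 zmax 0.365
z>.3 0.1 2683 x 0.619 0.8 zmax 0.368
z>.3 0.15 1039 x 0.62 0.8 zmax 0.369
scene hood 2045 [483.6 -25. ] [ 70.3 131.4] 3.3 z 0.0877 [[445.0, 39.0], [452.0, -93.0], [522.0, -89.0], [515.0, 43.0]]
scene rib 334 [570.9 115.6] [109.8  14.2] 84.9 z 0.1047 [[559.0, 62.0], [573.0, 60.0], [583.0, 170.0], [569.0, 171.0]]
scene plate 2894 [479.1  38.2] [ 81.  259.5] 2.6 z 0.0126 [[433.0, 166.0], [445.0, -93.0], [526.0, -90.0], [514.0, 170.0]]
z>.12 -0.25 570 x 0.503 0.573 zmax 0.202
z>.12 -0.2 1256 x 0.542 0.615 zmax 0.297
z>.12 -0.0 66 x 0.602 0.62 zmax 0.18
z>.12 0.05 4429 x 0.568 0.8 zmax 0.363
z>.12 0.1 5779 x 0.567 0.8 zmax 0.366
z>.12 0.15 4703 x 0.567 0.8 zmax 0.366
z>.12 0.2 2289 x 0.514 0.705 zmax 0.153
z>.12 0.25 2828 x 0.518 0.711 zmax 0.155
z>.12 0.3 2999 x 0.527 0.719 zmax 0.156
z>.12 0.35 3204 x 0.531 0.726 zmax 0.157
z>.3 0.05 2229 x 0.62 0.8 zmax 0.363
z>.3 0.1 2814 x 0.62 0.8 zmax 0.366
z>.3 0.15 1590 x 0.619 0.799 zmax 0.366
vial [0.402 0.114 0.054]
tin [ 0.4   -0.006  0.022]
holder [ 0.571 -0.043  0.04 ]
```

View pics/topc.png

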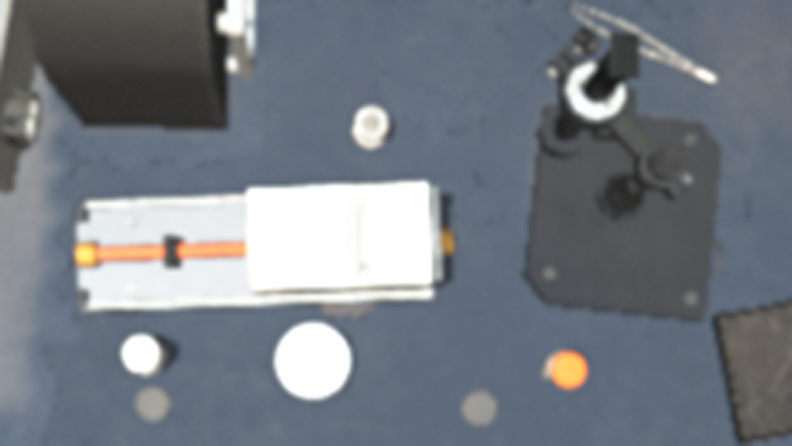

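The crop shows the rib at crop (363,235), about (300,221) in the full picture, with flat top to its right up to the end plate at crop x≈437. The box centre is near (0.4795, 0.038), turned about +0.05 rad. Next I check the wrist yaw options and move over the stand to hover.

```bash
cat >> h.py <<'E'
from scipy.spatial.transform import Rotation as Ro
TH=0.05; C=np.array([.4795,.038]); EX=np.array([np.cos(TH),np.sin(TH)]); EY=np.array([-np.sin(TH),np.cos(TH)])
def W(x,y,z): return np.r_[C+x*EX+y*EY,z]      # box -> world
def L(p): d=np.asarray(p)[:2]-C; return np.array([d@EX,d@EY])
def quat(s):   # tool down, closing axis (tool y) along s*box x
    y=s*np.r_[EX,0]; z=np.array([0,0,-1.]); q=Ro.from_matrix(np.c_[np.cross(y,z),y,z]).as_quat(); return q[[3,0,1,2]]
N=env.nose_length
E
python3 - <<'E'
from h import *
print('N',N)
c=calibration("wrist");R=cv2.Rodrigues(np.array(c['rvec'],float))[0];o=-R.T@np.array(c['tvec']).ravel()
s=env.get_state(); q=s['orientation']; T=Ro.from_quat([q[1],q[2],q[3],q[0]])
print('cam in tool',T.inv().apply(o-s['tcp_pos']).round(3),'fwd',T.inv().apply(R[2]).round(2))
for n,uv in(("top",(300,221)),("top",(265,222)),("top",(320,222))): print(L(cast(n,uv,.1 if uv[0]==300 else .088)).round(4))
for s_ in (1,-1):
    for p in (W(0,-.098,.42),W(0,.03,.17),W(-.05,-.09,.13)):
        print(s_,p.round(3),np.round(kin.inverse_kinematics(p,quat(s_)),2))
E
```

```text
N 0.0726
cam in tool [ 0.083  0.    -0.071] fwd [-0.33 -0.    0.94]
[-0.0002 -0.0763]
[0.0014 0.0026]
[-0.0027 -0.1218]
1 [ 0.484 -0.06   0.42 ] [ 0.58  0.12 -0.63  1.8   0.07  1.25 -0.02]
1 [0.478 0.068 0.17 ] [ 0.45  0.5  -0.89  2.08  0.54  0.81 -0.71]
1 [ 0.434 -0.054  0.13 ] [ 0.45  0.42 -0.55  2.22  0.39  0.6  -0.34]
-1 [ 0.484 -0.06   0.42 ] [-1.21  0.1   1.33  1.88 -0.1   1.24 -2.94]
-1 [0.478 0.068 0.17 ] [ 0.65  0.66 -1.18  2.07  0.77  0.95  2.23]
-1 [ 0.434 -0.054  0.13 ] [-0.92  0.84  1.27  2.29 -1.1   0.91 -1.99]
```

```bash
python3 - <<'E'
from h import *
env.grip(0.0)
p=env.get_state()['tcp_pos']
env.movel([p[0],p[1],.43],velocity=.2)
env.reach(W(0,-.1,.43),quat(1))
env.movel(W(0,-.1,.088+N+.02),velocity=.25)
hit=env.movel(W(0,-.1,.088+N-.006),velocity=.02,stop_force=4)
s=env.get_state();print('touch',hit,s['tcp_pos'][2]-N,s['force'].round(1) if hasattr(s['force'],'round') else s['force'])
z=s['tcp_pos'][2]+.005
env.movel(W(0,-.1,z),velocity=.05)
hit=env.movel(W(0,.09,z),velocity=.05,stop_force=15)
s=env.get_state();print('push',hit,L(s['tcp_pos']),np.round(s['force'],1),s['time'])
for n in ("top","scene"): cv2.imwrite(f"pics/{n}1.png",camera(n)[0])
E
python3 -c "
import cv2
a=cv2.imread('pics/scene1.png')[190:350,170:370];cv2.imwrite('pics/s1.png',cv2.resize(a,None,fx=3.5,fy=3.5,interpolation=2))"
```

```text
touch True 0.08808491738001356 [-0.4 -1.3  6.2]
push True [-0.00046831  0.0353987 ] [ 1.3 -2.3  1.6] 8.7917
```

View pics/s1.png

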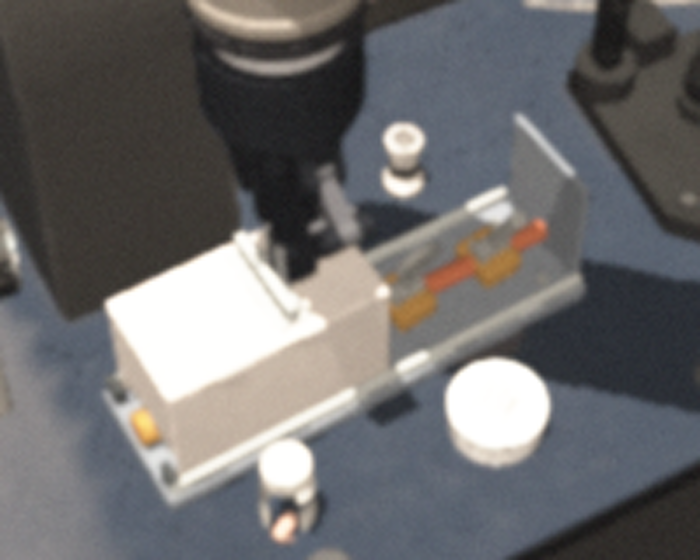

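The hood is aside at its stop: its left end is flush with the plate end at crop (140,400), and the tip position of 35 mm matches the expected value. Both valves are exposed. I back off and look from the wrist.

```bash
python3 - <<'E'
from h import *
p=env.get_state()['tcp_pos']
env.movel(W(0,.03,p[2]),velocity=.05)
env.movel(W(0,.02,.25),velocity=.2)
env.movel(W(-.03,-.09,.25),velocity=.25)
c=calibration("wrist");im,d=camera("wrist");cv2.imwrite("pics/w1.png",im);np.save("pics/w1.npy",d)
import pickle;pickle.dump(c,open("pics/w1.pkl","wb"))
P=cloud("wrist",d,c); Q=P[...,:2]-C; l=np.dstack([Q@EX,Q@EY,P[...,2]]); np.save("pics/w1l.npy",l)
for y in (-.089,-.033):
    m=(abs(l[...,1]-y)<.02)&(abs(l[...,0])<.045)&(l[...,2]>.045)&(l[...,2]<.1)
    q=l[m]; print(y,len(q),[ (round(z,3),q[(abs(q[:,2]-z)<.004)].mean(0).round(4).tolist(),np.ptp(q[abs(q[:,2]-z)<.004],axis=0).round(4).tolist()) for z in (.05,.058,.066,.074,.08) if (abs(q[:,2]-z)<.004).sum()>3])
m=(l[...,2]>.083)&(l[...,2]<.092)&(abs(l[...,0])<.05)&(l[...,1]>-.11); print('hood right edge',l[m][:,1].min() if m.any() else None)
E
```

```text
-0.089 320 [(0.05, [-0.0069, -0.0885, 0.0503], [0.007, 0.0059, 0.007]), (0.058, [-0.011, -0.0881, 0.059], [0.0092, 0.0081, 0.0076]), (0.066, [-0.0137, -0.0885, 0.0659], [0.012, 0.009, 0.0079]), (0.074, [-0.0194, -0.0904, 0.0748], [0.0115, 0.0096, 0.0079]), (0.08, [-0.019, -0.0911, 0.0768], [0.006, 0.0088, 0.0021])]
-0.033 560 [(0.05, [-0.0043, -0.0324, 0.0497], [0.0038, 0.0061, 0.0075]), (0.058, [-0.0071, -0.0334, 0.0593], [0.0046, 0.0212, 0.0076]), (0.066, [-0.0098, -0.033, 0.0662], [0.0089, 0.0269, 0.008]), (0.074, [-0.0139, -0.0332, 0.0746], [0.0093, 0.0264, 0.008]), (0.08, [-0.0155, -0.0343, 0.0785], [0.0067, 0.0205, 0.0057])]
hood right edge -0.0033795907240042468
```

View pics/w1.png

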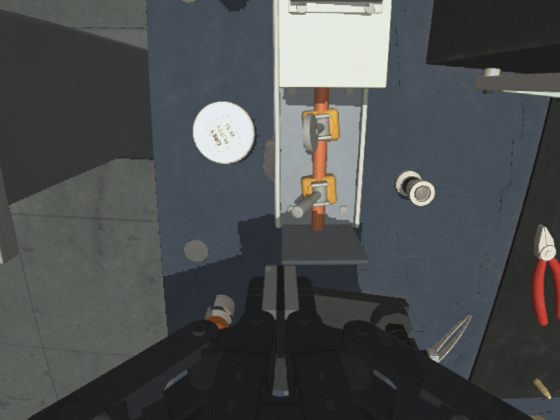

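The round tag is on the valve nearer the hood, with the disc at about (312,130) and 27 mm wide. The plain bar is at (305,205). The hood's right edge is at y = −3.4 mm, i.e. at its stop. Next I push the tagged handle.

```bash
python3 - <<'E'
from h import *
y=-.035; z=.058+N
env.movel(W(-.06,y,.25),velocity=.25)
env.movel(W(-.06,y,z),velocity=.15,stop_force=10)
print(L(env.get_state()['tcp_pos']))
hit=env.movel(W(.02,y,z),velocity=.04,stop_force=14)
s=env.get_state();print('push',hit,L(s['tcp_pos']),s['tcp_pos'][2]-N,np.round(s['force'],1),s['time'])
env.movel(W(-.03,y,z),velocity=.1)
env.movel(W(-.04,y,.25),velocity=.25)
env.movel(W(-.03,-.09,.25),velocity=.25)
c=calibration("wrist");im,d=camera("wrist");cv2.imwrite("pics/w2.png",im)
P=cloud("wrist",d,c); Q=P[...,:2]-C; l=np.dstack([Q@EX,Q@EY,P[...,2]])
for y in (-.089,-.033):
    m=(abs(l[...,1]-y)<.02)&(abs(l[...,0])<.045)&(l[...,2]>.045)&(l[...,2]<.1)
    q=l[m]; print(y,len(q),[ (z,q[(abs(q[:,2]-z)<.004)].mean(0).round(4).tolist()) for z in (.05,.058,.066,.074,.08) if (abs(q[:,2]-z)<.004).sum()>3])
m=(l[...,2]>.083)&(l[...,2]<.092)&(abs(l[...,0])<.05)&(l[...,1]>-.11); print('hood',l[m][:,1].min()); print(env.get_state()['time'])
E
```

```text
[-0.05945262 -0.03504624]
push True [ 0.00441873 -0.03517489] 0.056818807262873666 [-3.1  0.1  5.6] 13.2333
-0.089 319 [(0.05, [-0.0076, -0.0882, 0.0504]), (0.058, [-0.0109, -0.088, 0.0592]), (0.066, [-0.0139, -0.0883, 0.0661]), (0.074, [-0.0193, -0.0906, 0.0748]), (0.08, [-0.0191, -0.0911, 0.0768])]
-0.033 950 [(0.05, [0.0056, -0.0318, 0.0499]), (0.058, [0.0101, -0.0322, 0.0589]), (0.066, [0.014, -0.0309, 0.0663]), (0.074, [0.0189, -0.0308, 0.0741]), (0.08, [0.0206, -0.0304, 0.0771])]
hood -0.003251082284739667
14.775
```

View pics/w2.png

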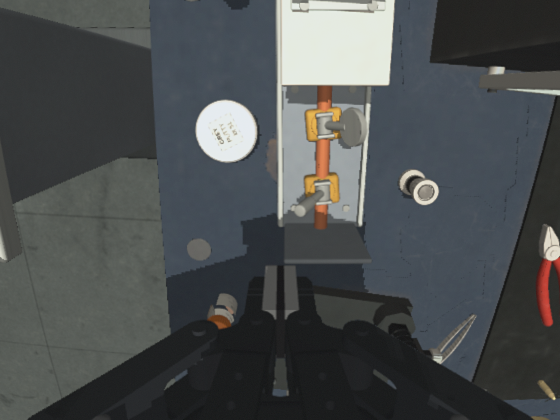

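The tagged handle now leans away: disc at (352,127), about 0.45 rad past vertical. The plain handle and the hood have not moved. I do one short confirming push against the stop, with better leverage, then hand in.

```bash
python3 - <<'E'
from h import *
y=-.035; z=.065+N
env.movel(W(-.035,y,.25),velocity=.25)
env.movel(W(-.035,y,z),velocity=.2,stop_force=10)
hit=env.movel(W(.03,y,z),velocity=.05,stop_force=18)
s=env.get_state();print('push',hit,L(s['tcp_pos']),s['tcp_pos'][2]-N,np.round(s['force'],1))
env.movel(W(-.03,y,z),velocity=.1)
env.movel(W(-.04,y,.25),velocity=.25)
env.movel(W(-.03,-.09,.25),velocity=.25)
c=calibration("wrist");im,d=camera("wrist")
P=cloud("wrist",d,c); Q=P[...,:2]-C; l=np.dstack([Q@EX,Q@EY,P[...,2]])
for y in (-.089,-.033):
    m=(abs(l[...,1]-y)<.02)&(abs(l[...,0])<.045)&(l[...,2]>.045)&(l[...,2]<.1)
    q=l[m]; print(y,len(q),[ (z,q[(abs(q[:,2]-z)<.004)].mean(0).round(4).tolist()) for z in (.05,.058,.066,.074,.08) if (abs(q[:,2]-z)<.004).sum()>3])
m=(l[...,2]>.083)&(l[...,2]<.092)&(abs(l[...,0])<.05)&(l[...,1]>-.11); print('hood',l[m][:,1].min()); print(env.get_state()['time'])
E
```

```text
push True [ 0.00904974 -0.03504783] 0.06394767127679382 [-5.1 -1.   8.8]
-0.089 319 [(0.05, [-0.0072, -0.0884, 0.0498]), (0.058, [-0.0112, -0.0878, 0.0596]), (0.066, [-0.0136, -0.0887, 0.0661]), (0.074, [-0.0195, -0.0904, 0.0749]), (0.08, [-0.019, -0.0914, 0.0768])]
-0.033 952 [(0.05, [0.0057, -0.0316, 0.0501]), (0.058, [0.0101, -0.0321, 0.0587]), (0.066, [0.0139, -0.0312, 0.0661]), (0.074, [0.019, -0.0304, 0.0741]), (0.08, [0.0208, -0.031, 0.0771])]
hood -0.003451361558553526
18.3417
```

The handle did not move under the second push, so it is at its stop.

```bash
python3 -c "
from h import *
print(job.job_done())"
```

```text
the job is handed in; nothing more can be done
None
```

The job is handed in: the hood is fully left, the tagged valve is shut at its stop, and the plain handle is still open; I saw no sign of the vial, tin or holder moving, though I did not re-measure them.

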